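Free and index the nest table of an assembly jig

TASK

On the bench jig, swing the locking lever clockwise until it is fully home against its stop, so that its notched cam plate frees the nest table; then turn the nest table clockwise by its knob until it seats against its own stop, and let go. Feel for both stops and do not force anything: a lever that is not quite home keeps the table locked. The moulded unit stays in its nest.

Things in the scene. Friction and masses are not known exactly. Their poses are not given: they have to be found in the camera images.
- jig: The jig: a grey base plate 210 x 340 x 14 mm fixed on the bench; origin at the centre of its underside, x across (210 mm), y along it (340 mm), z up. On it, both with upright axes and with steel locking plates (z 20 to 28 mm) that mesh between them: the locking lever on the +y half and the nest table on the -y half.
- lever (a joint): Angle (rad) of the locking lever about its upright spindle, growing clockwise seen from above; starts at 0 to 0.3. At 0 the handle points 150 deg counter-clockwise from the jig's x axis. Friction takes 4 N at the knob; it stays where it is left. It meets its stop anywhere from 1.22 to 1.92 (see the stop); the table is freed only there or up to 0.08 rad short of it.
- lever_knob (a point): Centre of the top face of the lever's knob: an upright black cylinder 20 mm in diameter, 44 mm tall (top 86 mm, foot 42 mm above the bench), 85 mm from the lever's spindle. It is fixed to the lever, and being round it can turn between the fingers.
- lever_pivot (a point): Point on the lever's spindle axis, 42 mm above the bench (jig frame x 0, y +70 mm).
- lever_stop: Dark steel post 12 mm across, top 32 mm above the bench; origin at the centre of its foot. A lug on the rim of the lever's notched cam plate (radius 72 mm, under the lever) runs against it. The cam is clamped on the spindle at an angle that differs from jig to jig, so only the rise in resistance tells where home is. More than 40 N on it (37 N at the knob beyond the friction) is forcing.
- turntable (a joint): Angle (rad) of the nest table about its upright spindle, growing clockwise seen from above; starts at 0, its knob 60 deg clockwise from the jig's x axis. Locked (0.04 rad of play) until the lever is home; then it turns until a lug meets the table stop at 1.57. Friction takes 3.5 N at the knob. Once turned, it keeps the lever from going back.
- table_knob (a point): Centre of the top face of the nest table's knob: an upright black cylinder 26 mm in diameter, 40 mm tall (top 80 mm, foot 40 mm above the bench), 85 mm from the table's spindle.
- table_pivot (a point): Point on the nest table's spindle axis, 42 mm above the bench (jig frame x 0, y -70 mm).
- table_stop: Dark steel post 12 mm across, top 32 mm above the bench, the stop of the table's lug; origin at the centre of its foot. More than 45 N on it (31 N at the knob beyond the friction) is forcing; so is pushing the locked table against the cam with more than 25 N at the knob.
- unit: Black moulded unit with a steel shaft through it, 60 x 24 x 16 mm, 30 g, loose in the nest; origin at the centre of its underside, x along the shaft.
- nest (a point): Centre of the floor of the nest, a white open box 72 x 34 mm outside, 14 mm high, walls 3 mm, on the nest table's spindle axis; its rim is 42 mm above the bench.
Not all that is in view belongs to the job. What is shaped like the unit but purple or yellow is not meant.

How it is judged:
On the way, in this order (a step that is already met when the one before it is completed fails the run):
1. the lever is swung home: past 1.12 rad, its cam pressing on the lever stop (value of joint lever above 1.12 rad and contact force between lever_stop and anything else above 1 N), for 0.04 s.
2. the nest table is turned to its stop (value of joint turntable above 1.52 rad), for 0.1 s.
At the end, for the whole second after the job is handed in: The nest table stands at its stop (within 0.05 rad, beyond 1.52 rad), the lever is still swung over (beyond 1.12 rad; the table's flange holds it there), the unit lies flat in the nest (within 12 mm of its centre), and all is at rest and let go (value of joint turntable above 1.52 rad and value of joint lever above 1.12 rad and not (velocity of joint turntable above 0.03 rad/s) and horizontal distance between unit and nest below 0.012 m and height (world z) of unit below 0.038 m and angle between unit's own z axis and vertical below 0.15 rad); the robot touches nothing.
It fails at once if the lever's stop is forced: more than 40 N on it (contact force between lever_stop and anything else above 40 N).
It fails at once if the nest table's stop is forced: more than 45 N on it (contact force between table_stop and anything else above 45 N).
It fails at once if the locked nest table is forced against the cam: more than 45 N between them (contact force between turntable and lever above 45 N).
It fails at once if the unit comes out of its nest (horizontal distance between unit and nest above 0.03 m).
It also fails if it takes over 72 s, if anything falls off the work surface, if the arm or the gripper's body presses on something with over 40 N, if the wrist force passes 120 N, or if a joint passes its speed limit or range.

ROBOT

A 6-joint arm with a two-finger parallel gripper is mounted at the origin on the work surface. World frame = base frame: x ahead of the robot, y to its left, z up, the work surface at z = 0. Lengths are in m, angles in rad, forces in N, time in s.
With the tool pointing down it reaches from about 0.35 to 0.775 m from the base axis. Payload 7.3 kg.
Tool frame: the origin (TCP) lies on the centre line of the jaws, within the pads' length; the fingertips stand ahead of it and the grasp point (between the pads) lies 11 mm behind it (robot.nose_length is the z of the fingertips in the tool frame, in m); z points along the fingers, y is the line along which they close (so a half turn about z gives the same grasp; the last joint's range is limited). The gripper opens to 92 mm and grips with 3 to 60 N. Pads are 19 mm wide; open, the fingers measure 130 mm over their backs; the gripper's body (75 mm by 190 mm) begins 47 mm behind the grasp point.
Start: joints at [1.156, 0.342, 1.524, -0, 1.275, -0.146], TCP at [0.139, 0.506, 0.235] pointing down, gripper open.
Joint ranges: [-2.53, 2.53], [-0.77, 2.02], [0.04, 2.7], [-1, 4.14], [0.28, 2.66], [-3.11, 3.11]. Speed limits (rad/s): [2.57, 2.57, 3.14, 3.14, 3.14, 3.14].

INTERFACE

Orientations are given as [roll, pitch, yaw] about the fixed x, y, z axes, in that order (R = Rz(yaw) Ry(pitch) Rx(roll)).
In Python, from cell import robot, cams gives the robot as it stands. The module is installed in compiled form; this text tells all that it offers.
- The arm moves only by the tool carry_out, never from a script. Its argument "deltas" is a list of rows, each a list of 7 numbers: the shift along the tool's x, y, z in cm, then the turn, a rotation vector about the tool's x, y, z in rad, then the opening, from 0 (shut) to 1 (fully open). A call has exactly 8 rows; each row shifts and turns the commanded pose from where the row before left it, along the tool's axes as they then stand; what a row does not reach is not made up. A row lasts 1/12 s, in which the tool goes at most 41.7 mm and 7.16 degrees, less where a joint would pass 70% of its speed; a pose out of reach is approached as far as the arm can. A call is refused whole if a number of a shift passes 4.17 or a number of a turn 0.125, either way. A call with a gripper value outside its range is refused whole. The fingers move at their own pace and stop on an object; "force" is the grip in N (left out, the last holds). Time passes only in rows, so rows that do not move let the fingers close, or fill a call up. It gives the time, the measured TCP pose, the force, the opening and the grip force at its end, in the units of the state.
- robot.observe(): the state, without advancing time (a new reading comes with each control period).
- cams.read_camera(name): name is "side" or "top" or "wrist"; returns a dict with "image" (384x512x3 uint8, blue, green, red), "depth" (384x512 float32, m along the optical axis (not along the pixel's ray), 0 where there is no reading), "fx", "fy", "cx", "cy" (pixels), "world_to_cam" (4x4, takes a point from world to camera coordinates). Camera axes: x right, y up, looking along -z (the intrinsics and any distortion apply to the point x, -y, -z); pixel columns grow to the right and rows downward; lengths in m; the calibration is good to about 2 mm. A picture is of the moment at which its call begins.
- robot.hand_in(): hands the job in; it is judged then, once.
The state is a dict: "time": time; "qpos": joint angles; "qvel": joint speeds; "joint_efforts": joint torques, N m; "tool_pos": TCP position; "tool_rot": TCP orientation; "contact_force": force on the tool from outside, world axes, zero at the start; "torque": the same for the moment, N m; "opening": finger opening in m; "grip_force": force on a finger pad.
Only numpy, scipy, OpenCV 4.12 (cv2) and the standard library are available. Lean on these libraries where they do the work, as an engineer would, in place of code of your own. Each camera call takes 0.05 s, during which the arm holds its last target. There are 200 camera calls.

## Working session

There is one attempt and no reset: what is moved stays moved. The work goes in short steps, Python scripts to look and compute and a tool call to move; the robot and the scene stay as the last step left them, time stands still between calls to the robot, and variables do not carry over. Pictures are saved under pics/ and viewed, at most 10 in all, crops included, and the job is handed in when it is done.

Besides the shell and the picture viewer there is one more tool, called after "Emit:" as a command line: name --pt "numbers of a row" for each row, then --argument value for the rest. carry_out: Moves the arm, as the interface text tells. Its arguments: {"type":"object","properties":{"deltas":{"type":"array","items":{"type":"array","items":{"type":"number"}}},"force":{"type":"number"}},"required":["deltas"]}

```bash
mkdir -p pics; python3 - <<'E'
from cell import robot,cams
import cv2,numpy as np
o=robot.observe()
print({k:np.round(v,3).tolist() for k,v in o.items()}, robot.nose_length)
for n in("top","side"):
    d=cams.read_camera(n); cv2.imwrite(f"pics/{n}0.png",d["image"]); np.savez(f"{n}0.npz",**d)
    print(n,d["fx"],d["cx"],d["cy"],np.round(d["world_to_cam"],3).tolist())
E
```

```text
{'time': 0.0, 'qpos': [1.156, 0.343, 1.525, -0.0, 1.275, -0.146], 'qvel': [0.0, 0.001, -0.001, 0.001, -0.001, 0.0], 'joint_efforts': [0.0, -43.124, -24.422, 0.072, 0.056, -0.0], 'tool_pos': [0.139, 0.506, 0.234], 'tool_rot': [-3.14, -0.0, 2.873], 'contact_force': [-0.295, 0.675, -0.706], 'torque': [0.012, -0.006, 0.009], 'grip_force': 0.0, 'opening': 0.092} 0.008
top 422.11600232698225 254.41143513344468 195.73241416787005 [[0.049, -0.999, 0.005, -0.05], [0.974, 0.049, 0.222, -0.527], [-0.222, -0.006, 0.975, -1.081], [0.0, 0.0, 0.0, 1.0]]
side 433.4831783104314 256.71556988062395 189.11025811003066 [[0.965, -0.262, -0.014, -0.518], [0.162, 0.553, 0.817, -0.122], [-0.207, -0.791, 0.576, -0.879], [0.0, 0.0, 0.0, 1.0]]
```

View pics/top0.png

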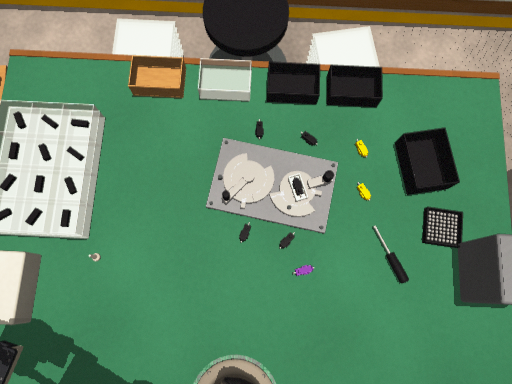

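View pics/side0.png

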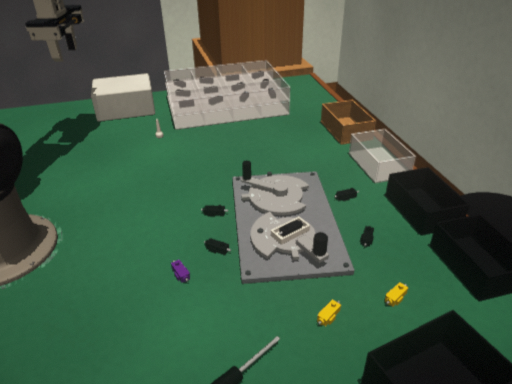

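The top view shows the jig centred near (272,185). The lever is on the left, with its pivot near (247,180) and black knob near (226,197). The nest table is on the right, with the nest near (298,186) and knob near (328,177). The loose black, purple and yellow units around the plate are distractors. Next I'll measure the plate and knobs from depth.

```bash
cat > h.py <<'E'
import numpy as np,cv2
def pts(d):
    D=d["depth"]; v,u=np.indices(D.shape)
    P=np.stack([(u-d["cx"])/d["fx"]*D,-(v-d["cy"])/d["fy"]*D,-D],-1)
    W=np.linalg.inv(d["world_to_cam"]); X=P@W[:3,:3].T+W[:3,3]; X[D==0]=np.nan
    return X
def ray(d,u,v,z):
    W=np.linalg.inv(d["world_to_cam"]); r=W[:3,:3]@[(u-d["cx"])/d["fx"],-(v-d["cy"])/d["fy"],-1]
    return W[:3,3]+r*(z-W[2,3])/r[2]
E
python3 - <<'E'
import numpy as np,cv2
from h import *
for n,box in(("top",(195,350,125,245)),("side",(225,360,150,285))):
    d=dict(np.load(f"{n}0.npz")); X=pts(d); im=d["image"].astype(int)
    u0,u1,v0,v1=box; m=np.zeros(im.shape[:2],bool); m[v0:v1,u0:u1]=1
    b,g,r=im[...,0],im[...,1],im[...,2]
    green=(g-r>25)
    pm=(m&~green&(X[...,2]>0.008)).astype(np.uint8)
    c=max(cv2.findContours(pm,0,2)[0],key=cv2.contourArea)
    q=(m&~green&(abs(X[...,2]-.014)<.004)); 
    k=cv2.minAreaRect(X[q][:,:2].astype(np.float32)); print(n,"plate",k)
    t=m&(X[...,2]>.07)
    nl,lab,st,ce=cv2.connectedComponentsWithStats(t.astype(np.uint8))
    for i in range(1,nl):
        if st[i,4]>8:
            P=X[lab==i]; print(" knob",st[i].tolist(),ce[i].round(1),np.nanmean(P,0).round(4),np.nanmax(P[:,2]).round(4), "ray",ray(d,*ce[i],.083).round(4))
    # black blobs
    dk=(m&(im.max(-1)<60)).astype(np.uint8); nl,lab,st,ce=cv2.connectedComponentsWithStats(dk)
    for i in range(1,nl):
        if st[i,4]>25: print(" dark",st[i].tolist(),ce[i].round(1))
a=cv2.imread("pics/top0.png")[130:240,200:345]; b=cv2.imread("pics/side0.png")[150:285,225:360]
cv2.imwrite("pics/crop.png",np.hstack([cv2.resize(a,(400,400*110//145)).copy() if 0 else cv2.resize(a,(400,400)),cv2.resize(b,(400,400))]))
E
```

```text
top plate ((0.5757026672363281, -0.07256682217121124), (0.33983761072158813, 0.3536648154258728), 80.23665618896484)
 knob [324, 170, 10, 10, 75] [328.7 174.4] [ 0.5927 -0.2203  0.0796] 0.0865 ray [ 0.5917 -0.2198  0.083 ]
 knob [222, 190, 8, 9, 52] [225.5 193.9] [0.524  0.0522 0.0851] 0.0918 ray [0.5245 0.0524 0.083 ]
 dark [255, 125, 8, 13, 87] [258.7 130.9]
 dark [301, 132, 16, 14, 122] [308.7 138.5]
 dark [323, 171, 11, 12, 89] [327.8 176.1]
 dark [293, 178, 10, 17, 108] [297.2 186.1]
 dark [223, 191, 7, 10, 51] [225.5 195.3]
 dark [239, 225, 12, 17, 116] [244.5 233.1]
 dark [280, 233, 14, 12, 86] [286.8 239.5]
side plate ((0.622616708278656, -0.03205844759941101), (0.4826241731643677, 0.3171226382255554), 70.308349609375)
 knob [242, 161, 9, 10, 74] [246.  165.3] [0.5255 0.0459 0.0801] 0.0872 ray [0.5245 0.0414 0.083 ]
 knob [313, 233, 15, 13, 147] [320.2 238.4] [ 0.5943 -0.2274  0.0775] 0.0814 ray [ 0.5916 -0.2331  0.083 ]
 dark [243, 161, 8, 19, 144] [246.4 169.8]
 dark [336, 188, 21, 13, 188] [346.  194.3]
 dark [280, 221, 23, 15, 172] [290.6 227.2]
 dark [313, 233, 15, 23, 276] [319.9 243.9]
 dark [225, 243, 4, 11, 29] [226.1 247.4]
```

View pics/crop.png

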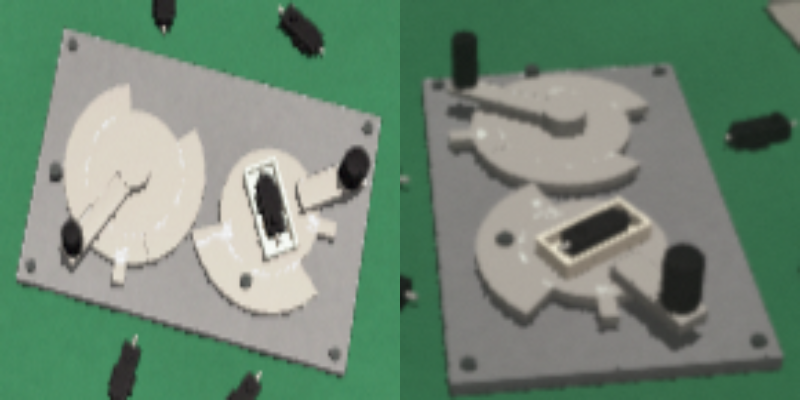

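The crop shows the lever knob at about (72,238) in its left half, with the lever stop post at (56,172). The table knob is at (353,168) and the table stop at (246,281). The unit sits in the white nest at (270,205). From the plate corners and knobs I'll work out the jig pose and the path.

```bash
python3 - <<'E'
import numpy as np,cv2
from h import *
d=dict(np.load("top0.npz")); im=d["image"].astype(int)
m=np.zeros(im.shape[:2],np.uint8); m[132:240,200:345]=1
m&=((im[...,1]-im[...,2])<15).astype(np.uint8)
c=max(cv2.findContours(m,0,1)[0],key=cv2.contourArea)
R=np.array([ray(d,*p[0],.014)[:2] for p in cv2.convexHull(c)],np.float32)
(cx,cy),(w,h),a=cv2.minAreaRect(R); print(cx,cy,w,h,a)
B=cv2.boxPoints(((cx,cy),(w,h),a)); e=[B[1]-B[0],B[2]-B[1]]; y=max(e,key=np.linalg.norm); y=y*np.sign(y[1])
yaw=np.arctan2(-y[0],y[1]); print("yaw",yaw)
J=np.array([[np.cos(yaw),-np.sin(yaw)],[np.sin(yaw),np.cos(yaw)]]); C=np.array([cx,cy])
lp,tp=C+J@[0,.07],C+J@[0,-.07]; print("pivots",lp,tp)
for n,p,uv,z in(("L",lp,(225.5,193.9),.086),("T",tp,(328.7,174.4),.08)):
    k=ray(d,*uv,z)[:2]; r=J.T@(k-p); print(n,k,np.hypot(*r),np.degrees(np.arctan2(r[1],r[0])))
E
```

```text
0.5750521421432495 -0.07257913053035736 0.33839675784111023 0.21092906594276428 80.23591613769531
yaw -0.17041546
pivots [ 0.58692357 -0.00359312] [ 0.56318072 -0.14156514]
L [0.52367024 0.05226031] 0.08438358435005323 148.31920389851115
T [ 0.59265221 -0.22032438] 0.08409272600209931 -59.72019886983767
```

Emit:
carry_out --pt "0 0 0 0 0 0.108 1" --pt "0 0 0 0 0 0.108 1" --pt "0 0 0 0 0 0.108 1" --pt "0 0 0 0 0 0.108 1" --pt "-3.25 -0.55 0 0 0 0 1" --pt "-3.25 -0.55 0 0 0 0 1" --pt "-3.25 -0.55 0 0 0 0 1" --pt "-3.25 -0.55 0 0 0 0 1" --force 10

```text
time: 0.77
tool_pos: [0.2249, 0.4042, 0.2343]
tool_rot: [-3.141, 0.0, 2.442]
contact_force: [0.9, 0.4, 0.3]
opening: 0.0921
grip_force: 0.0
```

Emit:
carry_out --pt "-3.25 -0.55 0 0 0 0 1" --pt "-3.25 -0.55 0 0 0 0 1" --pt "-3.25 -0.55 0 0 0 0 1" --pt "-3.25 -0.55 0 0 0 0 1" --pt "-3.25 -0.55 0 0 0 0 1" --pt "-3.25 -0.55 0 0 0 0 1" --pt "-3.25 -0.55 0 0 0 0 1" --pt "-3.25 -0.55 0 0 0 0 1"

```text
time: 1.43
tool_pos: [0.3956, 0.2027, 0.2345]
tool_rot: [-3.141, -0.0, 2.441]
contact_force: [0.7, 1.1, 0.4]
opening: 0.0918
grip_force: 0.0
```

Emit:
carry_out --pt "-3.25 -0.55 0 0 0 0 1" --pt "-3.25 -0.55 0 0 0 0 1" --pt "-3.25 -0.55 0 0 0 0 1" --pt "-3.25 -0.55 0 0 0 0 1" --pt "-3.25 -0.55 0 0 0 0 1" --pt "-3.25 -0.55 0 0 0 0 1" --pt "0 0 0 0 0 0 1" --pt "0 0 0 0 0 0 1"

```text
time: 2.1
tool_pos: [0.523, 0.0521, 0.2338]
tool_rot: [-3.141, -0.001, 2.438]
contact_force: [-0.8, 0.9, -0.1]
opening: 0.0918
grip_force: 0.0
```

Emit:
carry_out --pt "0 0 3 0 0 0 1" --pt "0 0 3 0 0 0 1" --pt "0 0 3 0 0 0 1" --pt "0 0 3 0 0 0 0.6" --pt "0 0 2.5 0 0 0 0.5" --pt "0 0 2 0 0 0 0.5" --pt "0 0 1.2 0 0 0 0.5" --pt "0 0 0 0 0 0 0.5"

```text
time: 2.77
tool_pos: [0.5199, 0.0546, 0.0552]
tool_rot: [-3.138, -0.005, 2.442]
contact_force: [-1.1, 0.5, 0.2]
opening: 0.0629
grip_force: 0.0
```

Emit:
carry_out --pt "0 0 0 0 0 0 0.3" --pt "0 0 0 0 0 0 0.25" --pt "0 0 0 0 0 0 0" --pt "0 0 0 0 0 0 0" --pt "0 0 0 0 0 0 0" --pt "0 0 0 0 0 0 0" --pt "0 0 0 0 0 0 0" --pt "0 0 0 0 0 0 0" --force 10

```text
time: 3.43
tool_pos: [0.5231, 0.0537, 0.0582]
tool_rot: [3.14, 0.0, 2.441]
contact_force: [-0.5, 2.9, 5.3]
opening: 0.0197
grip_force: 10.0
```

```bash
python3 - <<'E'
from cell import robot,cams
import cv2,numpy as np
o=robot.observe(); print(np.round(o['contact_force'],2),o['opening'],o['grip_force'],np.round(o['tool_pos'],4))
d=cams.read_camera("side"); cv2.imwrite("pics/s1.png",cv2.resize(d["image"][100:300,180:400],(660,600)))
# lever arc waypoints in tool axes (cm); yaw 2.44
L=np.array([.5869,-.0036]); yaw=2.44; ux=np.array([np.cos(yaw),np.sin(yaw)]); uy=np.array([np.sin(yaw),-np.cos(yaw)])
f=lambda th:L+.085*np.array([np.cos(w:=np.radians(150)-.1704-th),np.sin(w)])
p=o['tool_pos'][:2]; print("radius",np.hypot(*(p-L)))
th0=np.radians(150)-.1704-np.arctan2(*(p-L)[::-1]); print("th0",th0)
for t in np.arange(th0,1.95,.05):
    s=(f(t+.05)-f(t))*100; print(round(t,3),f(t).round(4),np.round([s@ux,s@uy],2))
E
```

```text
[-0.55  2.87  5.33] 0.019674477683011744 10.00063642859459 [0.5231 0.0537 0.0582]
radius 0.0857358433843916
th0 0.03764510983719127
0.038 [0.5237 0.0532] [-0.02  0.42]
0.088 [0.5266 0.0563] [-0.04  0.42]
0.138 [0.5296 0.0592] [-0.07  0.42]
0.188 [0.5328 0.062 ] [-0.09  0.42]
0.238 [0.5362 0.0646] [-0.11  0.41]
0.288 [0.5397 0.0671] [-0.13  0.41]
0.338 [0.5433 0.0693] [-0.15  0.4 ]
0.388 [0.547  0.0714] [-0.17  0.39]
0.438 [0.5508 0.0733] [-0.19  0.38]
0.488 [0.5547 0.075 ] [-0.21  0.37]
0.538 [0.5586 0.0766] [-0.22  0.36]
0.588 [0.5627 0.0779] [-0.24  0.35]
0.638 [0.5668 0.079 ] [-0.26  0.34]
0.688 [0.5709 0.0799] [-0.28  0.32]
0.738 [0.5751 0.0806] [-0.29  0.31]
0.788 [0.5793 0.0811] [-0.31  0.29]
0.838 [0.5836 0.0813] [-0.32  0.28]
0.888 [0.5878 0.0814] [-0.33  0.26]
0.938 [0.5921 0.0812] [-0.35  0.25]
0.988 [0.5963 0.0809] [-0.36  0.23]
1.038 [0.6005 0.0803] [-0.37  0.21]
1.088 [0.6047 0.0795] [-0.38  0.19]
1.138 [0.6088 0.0785] [-0.39  0.17]
1.188 [0.6129 0.0773] [-0.4   0.15]
1.238 [0.6169 0.0759] [-0.4   0.13]
1.288 [0.6208 0.0743] [-0.41  0.11]
1.338 [0.6247 0.0725] [-0.42  0.09]
1.388 [0.6285 0.0705] [-0.42  0.07]
1.438 [0.6321 0.0684] [-0.42  0.05]
1.488 [0.6357 0.066 ] [-0.42  0.03]
1.538 [0.6391 0.0635] [-0.42  0.01]
1.588 [0.6424 0.0608] [-0.42 -0.01]
1.638 [0.6455 0.058 ] [-0.42 -0.04]
1.688 [0.6485 0.055 ] [-0.42 -0.06]
1.738 [0.6514 0.0518] [-0.42 -0.08]
1.788 [0.6541 0.0485] [-0.41 -0.1 ]
1.838 [0.6566 0.0451] [-0.41 -0.12]
1.888 [0.6589 0.0415] [-0.4  -0.14]
1.938 [0.6611 0.0379] [-0.39 -0.16]
```

View pics/s1.png

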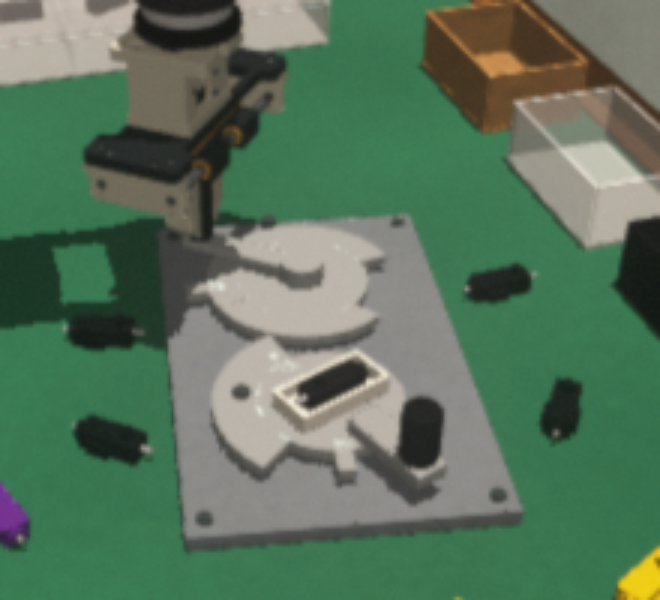

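The jaws hold the lever knob (seen at (195,215), opening 19.7 mm). I'll swing it along the arc, staying well short of the earliest possible stop.

Emit:
carry_out --pt "-0.06 0.84 0 0 0 0 0" --pt "-0.16 0.84 0 0 0 0 0" --pt "-0.24 0.82 0 0 0 0 0" --pt "-0.32 0.79 0 0 0 0 0" --pt "-0.4 0.75 0 0 0 0 0" --pt "-0.46 0.71 0 0 0 0 0" --pt "-0.54 0.66 0 0 0 0 0" --pt "-0.6 0.6 0 0 0 0 0"

```text
time: 4.15
tool_pos: [0.5804, 0.0812, 0.0568]
tool_rot: [-3.137, -0.005, 2.441]
contact_force: [-6.8, -1.1, 2.3]
opening: 0.0195
grip_force: 10.0
```

Emit:
carry_out --pt "-0.32 0.28 0 0 0 0 0" --pt "-0.33 0.26 0 0 0 0 0" --pt "-0.35 0.25 0 0 0 0 0" --pt "-0.36 0.23 0 0 0 0 0" --pt "-0.37 0.21 0 0 0 0 0" --pt "-0.19 0.1 0 0 0 0 0" --pt "0 0 0 0 0 0 0" --pt "0 0 0 0 0 0 0"

```text
time: 4.82
tool_pos: [0.6047, 0.0789, 0.0568]
tool_rot: [-3.139, -0.002, 2.441]
contact_force: [-4.7, 0.2, -2.3]
opening: 0.0198
grip_force: 10.0
```

Emit:
carry_out --pt "-0.08 0.04 0 0 0 0 0" --pt "-0.08 0.04 0 0 0 0 0" --pt "-0.08 0.04 0 0 0 0 0" --pt "-0.08 0.03 0 0 0 0 0" --pt "-0.08 0.03 0 0 0 0 0" --pt "-0.08 0.03 0 0 0 0 0" --pt "0 0 0 0 0 0 0" --pt "0 0 0 0 0 0 0"

```text
time: 5.48
tool_pos: [0.6097, 0.0777, 0.0568]
tool_rot: [-3.14, -0.002, 2.441]
contact_force: [-5.3, 1.8, -3.0]
opening: 0.0198
grip_force: 10.0
```

Friction is about 5.3 N. Next small step, about 1.17 → 1.23.

Emit:
carry_out --pt "-0.08 0.03 0 0 0 0 0" --pt "-0.08 0.03 0 0 0 0 0" --pt "-0.08 0.03 0 0 0 0 0" --pt "-0.08 0.03 0 0 0 0 0" --pt "-0.08 0.03 0 0 0 0 0" --pt "-0.08 0.03 0 0 0 0 0" --pt "0 0 0 0 0 0 0" --pt "0 0 0 0 0 0 0"

```text
time: 6.15
tool_pos: [0.6148, 0.0762, 0.0569]
tool_rot: [-3.14, -0.002, 2.441]
contact_force: [-3.9, 2.1, -5.0]
opening: 0.0195
grip_force: 10.0
```

Emit:
carry_out --pt "-0.08 0.03 0 0 0 0 0" --pt "-0.08 0.03 0 0 0 0 0" --pt "-0.08 0.02 0 0 0 0 0" --pt "-0.08 0.02 0 0 0 0 0" --pt "-0.08 0.02 0 0 0 0 0" --pt "-0.08 0.02 0 0 0 0 0" --pt "0 0 0 0 0 0 0" --pt "0 0 0 0 0 0 0"

```text
time: 6.82
tool_pos: [0.6198, 0.0744, 0.0569]
tool_rot: [-3.141, -0.002, 2.441]
contact_force: [-3.2, 4.1, -7.2]
opening: 0.0194
grip_force: 10.0
```

Emit:
carry_out --pt "-0.08 0.02 0 0 0 0 0" --pt "-0.08 0.02 0 0 0 0 0" --pt "-0.08 0.02 0 0 0 0 0" --pt "-0.08 0.02 0 0 0 0 0" --pt "-0.08 0.01 0 0 0 0 0" --pt "-0.08 0.01 0 0 0 0 0" --pt "0 0 0 0 0 0 0" --pt "0 0 0 0 0 0 0"

```text
time: 7.48
tool_pos: [0.6244, 0.0725, 0.0569]
tool_rot: [3.141, -0.001, 2.441]
contact_force: [-2.9, 5.3, -7.9]
opening: 0.0198
grip_force: 10.0
```

Emit:
carry_out --pt "-0.09 0.02 0 0 0 0 0" --pt "-0.09 0.02 0 0 0 0 0" --pt "-0.09 0.02 0 0 0 0 0" --pt "-0.09 0.02 0 0 0 0 0" --pt "-0.09 0.02 0 0 0 0 0" --pt "-0.09 0.02 0 0 0 0 0" --pt "0 0 0 0 0 0 0" --pt "0 0 0 0 0 0 0"

```text
time: 8.15
tool_pos: [0.6276, 0.071, 0.0568]
tool_rot: [-3.141, -0.005, 2.441]
contact_force: [-7.9, 9.1, -3.6]
opening: 0.0199
grip_force: 10.0
```

Resistance has risen from 5 to 11 N and the tool fell short of its command, so this is probably the stop. I'll confirm with a small push.

Emit:
carry_out --pt "-0.05 0.01 0 0 0 0 0" --pt "-0.05 0.01 0 0 0 0 0" --pt "-0.05 0.01 0 0 0 0 0" --pt "-0.05 0.01 0 0 0 0 0" --pt "0 0 0 0 0 0 0" --pt "0 0 0 0 0 0 0" --pt "0 0 0 0 0 0 0" --pt "0 0 0 0 0 0 0"

```text
time: 8.82
tool_pos: [0.6287, 0.0701, 0.0569]
tool_rot: [-3.14, -0.006, 2.442]
contact_force: [-10.9, 8.1, -1.3]
opening: 0.0199
grip_force: 10.0
```

Emit:
carry_out --pt "0 0 0 0 0 0 0" --pt "0 0 0 0 0 0 0" --pt "-0.05 0.01 0 0 0 0 0" --pt "-0.05 0.01 0 0 0 0 0" --pt "-0.05 0.01 0 0 0 0 0" --pt "-0.05 0.01 0 0 0 0 0" --pt "0 0 0 0 0 0 0" --pt "0 0 0 0 0 0 0" --force 20

```text
time: 9.48
tool_pos: [0.6288, 0.07, 0.0568]
tool_rot: [-3.138, -0.01, 2.442]
contact_force: [-16.5, 12.5, 2.1]
opening: 0.0197
grip_force: 20.0
```

```bash
python3 - <<'E'
from cell import robot,cams
import cv2,numpy as np
d=cams.read_camera("side"); cv2.imwrite("pics/s2.png",cv2.resize(d["image"][120:300,210:380],(640,600),interpolation=cv2.INTER_CUBIC))
E
```

```text
(no output)
```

View pics/s2.png

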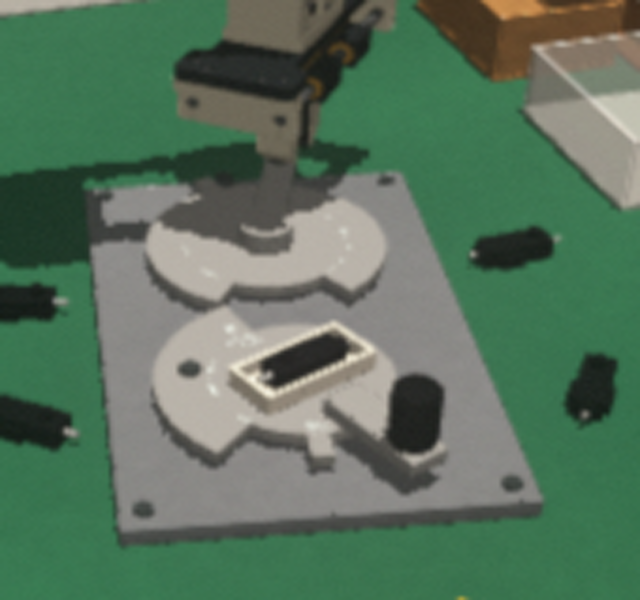

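The lever doesn't move at 20 N, so it is home at about 1.38 rad, and the picture shows the cam notch facing the table around (290,290). I'll relax, release and lift.

Emit:
carry_out --pt "0.15 0 0 0 0 0 0" --pt "0.15 0 0 0 0 0 0" --pt "0 0 0 0 0 0 0.6" --pt "0 0 0 0 0 0 0.6" --pt "0 0 0 0 0 0 0.6" --pt "0 0 -1.5 0 0 0 0.6" --pt "0 0 -3 0 0 0 0.6" --pt "0 0 -3 0 0 0 0.6" --force 10

```text
time: 10.2
tool_pos: [0.6311, 0.0683, 0.1332]
tool_rot: [-3.141, 0.0, 2.44]
contact_force: [0.6, -0.3, 1.0]
opening: 0.0533
grip_force: 0.0
```

Emit:
carry_out --pt "0 0 0 0 0 0.105 0.6" --pt "0 0 0 0 0 0.105 0.6" --pt "0 0 0 0 0 0.105 0.6" --pt "0 0 0 0 0 0.105 0.6" --pt "0 0 0 0 0 0.1 0.6" --pt "-3 -1.5 0 0 0 0 0.6" --pt "-3 -1.5 0 0 0 0 0.6" --pt "-3 -1.5 0 0 0 0 0.6"

```text
time: 10.87
tool_pos: [0.6202, -0.0323, 0.1336]
tool_rot: [3.139, 0.002, 1.922]
contact_force: [0.5, 0.4, -0.0]
opening: 0.0551
grip_force: 0.0
```

Emit:
carry_out --pt "-3 -1.5 0 0 0 0 0.6" --pt "-3 -1.5 0 0 0 0 0.6" --pt "-3 -1.5 0 0 0 0 0.6" --pt "-3 -1.5 0 0 0 0 0.6" --pt "-3 -1.5 0 0 0 0 0.6" --pt "0 0 0 0 0 0 0.6" --pt "0 0 0 0 0 0 0.6" --pt "0 0 0 0 0 0 0.6"

```text
time: 11.53
tool_pos: [0.6008, -0.1979, 0.1331]
tool_rot: [3.141, 0.001, 1.92]
contact_force: [-0.5, 0.6, 0.5]
opening: 0.0551
grip_force: 0.0
```

```bash
cat > t.py <<'E'
from cell import robot,cams
import numpy as np
from h import *
o=robot.observe(); p=np.array(o['tool_pos'][:2]); yaw=o['tool_rot'][2]
print(p,o['tool_pos'][2],yaw,np.round(o['contact_force'],1))
ux=np.array([np.cos(yaw),np.sin(yaw)]); uy=np.array([np.sin(yaw),-np.cos(yaw)])
T=np.array([.5632,-.1416]); f=lambda th:T+.085*np.array([np.cos(w:=np.radians(-60)-.1704-th),np.sin(w)])
s=(np.array([.5926,-.2208])-p)*100; print("to knob",s@ux,s@uy)
for t in np.arange(0,1.6,.1):
    s=(f(t+.1)-f(t))*100; print(round(t,2),f(t).round(4),np.round([s@ux,s@uy],2))
E
python3 t.py
```

```text
[ 0.60078025 -0.19790818] 0.13306446624925392 1.9199016517640244 [-0.5  0.6  0.5]
to knob -1.871284936342177 -1.551711982605472
0.0 [ 0.5926 -0.2214] [ 0.04 -0.85]
0.1 [ 0.5845 -0.2239] [ 0.12 -0.84]
0.2 [ 0.5762 -0.2256] [ 0.21 -0.82]
0.3 [ 0.5677 -0.2265] [ 0.29 -0.8 ]
0.4 [ 0.5592 -0.2265] [ 0.37 -0.77]
0.5 [ 0.5508 -0.2257] [ 0.44 -0.73]
0.6 [ 0.5424 -0.224 ] [ 0.51 -0.68]
0.7 [ 0.5343 -0.2215] [ 0.58 -0.62]
0.8 [ 0.5265 -0.2183] [ 0.64 -0.56]
0.9 [ 0.519  -0.2142] [ 0.69 -0.5 ]
1.0 [ 0.512  -0.2094] [ 0.74 -0.43]
1.1 [ 0.5055 -0.204 ] [ 0.77 -0.35]
1.2 [ 0.4995 -0.1979] [ 0.81 -0.27]
1.3 [ 0.4942 -0.1913] [ 0.83 -0.19]
1.4 [ 0.4896 -0.1841] [ 0.84 -0.11]
1.5 [ 0.4857 -0.1766] [ 0.85 -0.02]
```

Emit:
carry_out --pt "-1.87 -1.55 0 0 0 0 0.7" --pt "0 0 0 0 0 0 0.7" --pt "0 0 0.9 0 0 0 0.7" --pt "0 0 2 0 0 0 0.7" --pt "0 0 2 0 0 0 0.7" --pt "0 0 2 0 0 0 0.7" --pt "0 0 0.9 0 0 0 0.7" --pt "0 0 0 0 0 0 0.7"

```text
time: 12.2
tool_pos: [0.5912, -0.2185, 0.0519]
tool_rot: [-3.138, -0.004, 1.922]
contact_force: [-0.2, -0.1, -0.3]
opening: 0.0641
grip_force: 0.0
```

Emit:
carry_out --pt "0 0 0 0 0 0 0.5" --pt "0 0 0 0 0 0 0.35" --pt "0 0 0 0 0 0 0.3" --pt "0 0 0 0 0 0 0" --pt "0 0 0 0 0 0 0" --pt "0 0 0 0 0 0 0" --pt "0 0 0 0 0 0 0" --pt "0 0 0 0 0 0 0" --force 10

```text
time: 12.87
tool_pos: [0.5934, -0.2208, 0.0554]
tool_rot: [3.139, 0.002, 1.921]
contact_force: [4.5, 0.6, 1.9]
opening: 0.0258
grip_force: 10.0
```

The table knob is gripped at 26 mm. The first step is gentle, to check that the table is free.

Emit:
carry_out --pt "0.01 -0.14 0 0 0 0 0" --pt "0.01 -0.14 0 0 0 0 0" --pt "0.01 -0.14 0 0 0 0 0" --pt "0.01 -0.14 0 0 0 0 0" --pt "0.01 -0.14 0 0 0 0 0" --pt "0.01 -0.14 0 0 0 0 0" --pt "0 0 0 0 0 0 0" --pt "0 0 0 0 0 0 0"

```text
time: 13.53
tool_pos: [0.5855, -0.2241, 0.0554]
tool_rot: [3.139, 0.003, 1.92]
contact_force: [6.2, -3.1, 0.3]
opening: 0.0258
grip_force: 10.0
```

It turned 0.1 rad, past the 0.04 rad of play, at only 5 N, so the table is free. Swinging on.

Emit:
carry_out --pt "0.12 -0.84 0 0 0 0 0" --pt "0.21 -0.82 0 0 0 0 0" --pt "0.29 -0.8 0 0 0 0 0" --pt "0.37 -0.77 0 0 0 0 0" --pt "0.44 -0.73 0 0 0 0 0" --pt "0.51 -0.68 0 0 0 0 0" --pt "0 0 0 0 0 0 0" --pt "0 0 0 0 0 0 0"

```text
time: 14.2
tool_pos: [0.5336, -0.2212, 0.0553]
tool_rot: [-3.141, 0.001, 1.921]
contact_force: [-2.4, -3.2, 6.9]
opening: 0.0261
grip_force: 10.0
```

Emit:
carry_out --pt "0.58 -0.62 0 0 0 0 0" --pt "0.64 -0.56 0 0 0 0 0" --pt "0.69 -0.5 0 0 0 0 0" --pt "0.74 -0.43 0 0 0 0 0" --pt "0.77 -0.35 0 0 0 0 0" --pt "0.81 -0.27 0 0 0 0 0" --pt "0 0 0 0 0 0 0" --pt "0 0 0 0 0 0 0"

```text
time: 14.87
tool_pos: [0.4952, -0.1897, 0.0552]
tool_rot: [3.139, 0.001, 1.921]
contact_force: [4.6, 2.4, 3.8]
opening: 0.0256
grip_force: 10.0
```

```bash
python3 t.py | head -1
```

```text
[ 0.49520458 -0.18970661] 0.05523506828879178 1.9206453890629578 [4.6 2.4 3.8]
```

Emit:
carry_out --pt "0.2 -0.05 0 0 0 0 0" --pt "0.2 -0.05 0 0 0 0 0" --pt "0.2 -0.03 0 0 0 0 0" --pt "0.2 -0.03 0 0 0 0 0" --pt "0.2 -0.03 0 0 0 0 0" --pt "0.2 -0.02 0 0 0 0 0" --pt "0 0 0 0 0 0 0" --pt "0 0 0 0 0 0 0"

```text
time: 15.53
tool_pos: [0.4904, -0.1803, 0.0553]
tool_rot: [3.137, 0.003, 1.92]
contact_force: [9.9, 0.2, 0.1]
opening: 0.0256
grip_force: 10.0
```

Emit:
carry_out --pt "0.1 -0.01 0 0 0 0 0" --pt "0.1 -0.01 0 0 0 0 0" --pt "0.1 0 0 0 0 0 0" --pt "0.1 0 0 0 0 0 0" --pt "0.1 0 0 0 0 0 0" --pt "0 0 0 0 0 0 0" --pt "0 0 0 0 0 0 0" --pt "0 0 0 0 0 0 0"

```text
time: 16.2
tool_pos: [0.4894, -0.1775, 0.0554]
tool_rot: [3.136, 0.007, 1.921]
contact_force: [10.3, -8.2, -4.7]
opening: 0.0256
grip_force: 10.0
```

Emit:
carry_out --pt "0 0.1 0 0 0 0 0" --pt "0 0.1 0 0 0 0 0" --pt "0.05 0 0 0 0 0 0" --pt "0.05 0 0 0 0 0 0" --pt "0.05 0 0 0 0 0 0" --pt "0 0 0 0 0 0 0" --pt "0 0 0 0 0 0 0" --pt "0 0 0 0 0 0 0"

```text
time: 16.87
tool_pos: [0.4891, -0.1764, 0.0555]
tool_rot: [3.14, 0.007, 1.922]
contact_force: [2.1, -13.3, 0.1]
opening: 0.0257
grip_force: 10.0
```

```bash
python3 - <<'E'
from cell import robot,cams
import cv2,numpy as np
a=cams.read_camera("side")["image"][120:300,210:380]; b=cams.read_camera("top")["image"][120:260,190:350]
cv2.imwrite("pics/s3.png",np.hstack([cv2.resize(a,(400,424),interpolation=2),cv2.resize(b,(400,424),interpolation=2)]))
E
```

```text
(no output)
```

View pics/s3.png

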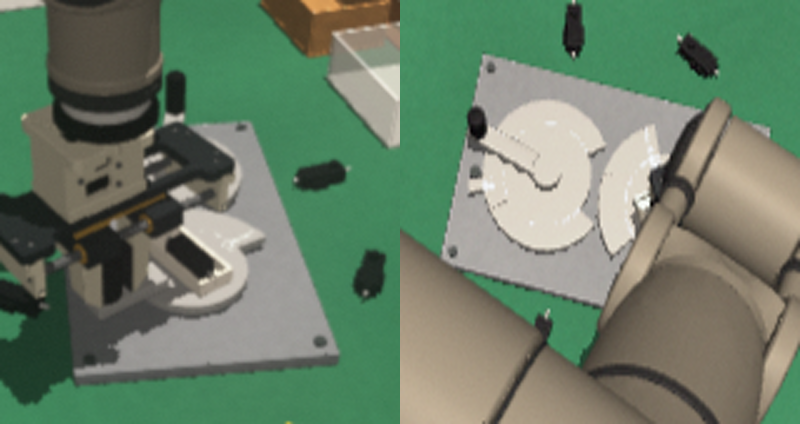

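The side view (left half) shows the nest turned about a quarter, with the unit still in it at (190,255). The top view (right half) shows the lever knob at (477,122), with the lug against the post at (476,178). Resistance on the table is rising, so I'll confirm its stop with a firmer grip and a small push.

Emit:
carry_out --pt "0 0 0 0 0 0 0" --pt "0 0 0 0 0 0 0" --pt "0.05 0 0 0 0 0 0" --pt "0.05 0 0 0 0 0 0" --pt "0.05 0 0 0 0 0 0" --pt "0 0 0 0 0 0 0" --pt "0 0 0 0 0 0 0" --pt "0 0 0 0 0 0 0" --force 20

```text
time: 17.63
tool_pos: [0.489, -0.1762, 0.0555]
tool_rot: [3.139, 0.009, 1.921]
contact_force: [2.2, -19.0, -2.5]
opening: 0.0255
grip_force: 20.0
```

The table is blocked with about 18 N of tangential force. My angle estimate is a bit low, so I'll relax, release, lift away and measure the knob.

Emit:
carry_out --pt "-0.15 0 0 0 0 0 0" --pt "-0.1 0 0 0 0 0 0" --pt "0 0 0 0 0 0 0.6" --pt "0 0 0 0 0 0 0.6" --pt "0 0 0 0 0 0 0.6" --pt "0 0 -1.5 0 0 0 0.6" --pt "0 0 -3 0 0 0 0.6" --pt "0 0 -3 0 0 0 0.6" --force 10

```text
time: 18.3
tool_pos: [0.4862, -0.1728, 0.1292]
tool_rot: [-3.138, -0.004, 1.921]
contact_force: [0.8, 0.5, 0.5]
opening: 0.0546
grip_force: 0.0
```

Emit:
carry_out --pt "-4 0 0 0 0 0 0.6" --pt "-4 0 0 0 0 0 0.6" --pt "-4 0 0 0 0 0 0.6" --pt "-4 0 0 0 0 0 0.6" --pt "-4 0 0 0 0 0 0.6" --pt "0 0 0 0 0 0 0.6" --pt "0 0 0 0 0 0 0.6" --pt "0 0 0 0 0 0 0.6"

```text
time: 18.97
tool_pos: [0.5555, -0.3606, 0.1286]
tool_rot: [-3.14, -0.003, 1.921]
contact_force: [0.6, 0.3, 0.3]
opening: 0.0556
grip_force: 0.0
```

```bash
python3 - <<'E'
from cell import robot,cams
import cv2,numpy as np
from h import *
print(np.round(robot.observe()['tool_pos'],3))
d=cams.read_camera("top"); X=pts(d); s=cams.read_camera("side")
m=np.zeros(X.shape[:2],np.uint8); m[140:240,200:345]=1; m&=((X[...,2]>.068)&(X[...,2]<.095)).astype(np.uint8)
nl,lab,st,ce=cv2.connectedComponentsWithStats(m)
for i in range(1,nl):
    if st[i,4]>8: 
        print(st[i].tolist(),ce[i].round(1),ray(d,*ce[i],.08)[:2].round(4))
        for n,P in(("L",[.5869,-.0036]),("T",[.5632,-.1416])):
            r=ray(d,*ce[i],.08 if n=="T" else .086)[:2]-P; w=np.arctan2(r[1],r[0])+.1704; print("  ",n,np.hypot(*r).round(4),"lever" if n=="L" else "table",(np.radians(150 if n=="L" else -60)-w)%(2*np.pi))
cv2.imwrite("pics/s4.png",np.hstack([cv2.resize(s["image"][120:300,210:380],(400,424),interpolation=2),cv2.resize(d["image"][120:260,190:350],(400,424),interpolation=2)]))
E
```

```text
[ 0.555 -0.361  0.129]
[217, 155, 7, 9, 52] [220.1 158.5] [0.6222 0.0737]
   L 0.0837 lever 1.2874812081693032
   T 0.2233 table 3.7623481509800696
```

View pics/s4.png

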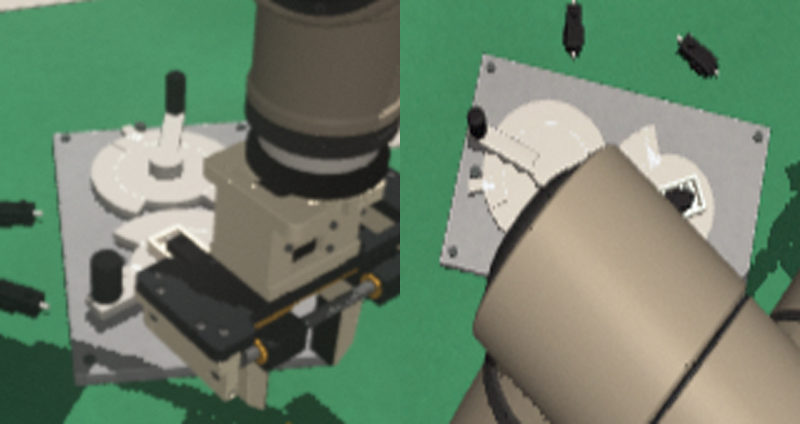

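The arm hides the table knob in the top view. It's visible in the side view at (105,265). I'll move further away to measure it.

Emit:
carry_out --pt "0 -0.5 -3 0 0 0 0.6" --pt "0 -1.5 -2 0 0 0 0.6" --pt "-1 -3.5 0 0 0 0 0.6" --pt "-1 -3.5 0 0 0 0 0.6" --pt "-1 -3.5 0 0 0 0 0.6" --pt "-1 -3.5 0 0 0 0 0.6" --pt "-1 -3.5 0 0 0 0 0.6" --pt "0 0 0 0 0 0 0.6"

```text
time: 19.73
tool_pos: [0.3854, -0.4779, 0.1803]
tool_rot: [-3.139, 0.001, 1.917]
contact_force: [0.5, 0.5, 0.1]
opening: 0.0552
grip_force: 0.0
```

```bash
cat > m.py <<'E'
from cell import robot,cams
import cv2,numpy as np
from h import *
print(np.round(robot.observe()['tool_pos'],3))
d=cams.read_camera("top"); X=pts(d)
m=np.zeros(X.shape[:2],np.uint8); m[140:240,200:345]=1; m&=((X[...,2]>.068)&(X[...,2]<.095)).astype(np.uint8)
nl,lab,st,ce=cv2.connectedComponentsWithStats(m)
for i in range(1,nl):
    if st[i,4]>8: 
        print(st[i].tolist(),ce[i].round(1))
        n,P,z,a=("L",[.5869,-.0036],.086,150) if ce[i][0]<250 else ("T",[.5632,-.1416],.08,-60)
        k=ray(d,*ce[i],z)[:2]; r=k-P; w=np.arctan2(r[1],r[0])+.1704; print("  ",n,k.round(4),np.hypot(*r).round(4),(np.radians(a)-w)%(2*np.pi))
cv2.imwrite("pics/now.png",cv2.resize(d["image"][130:240,200:345],(790,600),interpolation=2))
E
python3 m.py
```

```text
[ 0.385 -0.478  0.18 ]
[217, 155, 7, 8, 51] [220.1 158.5]
   L [0.6206 0.0732] 0.0838 1.2901043667878058
[305, 209, 10, 10, 79] [309.3 213.3]
   T [ 0.484  -0.1704] 0.0843 1.5748261909501913
```

View pics/now.png

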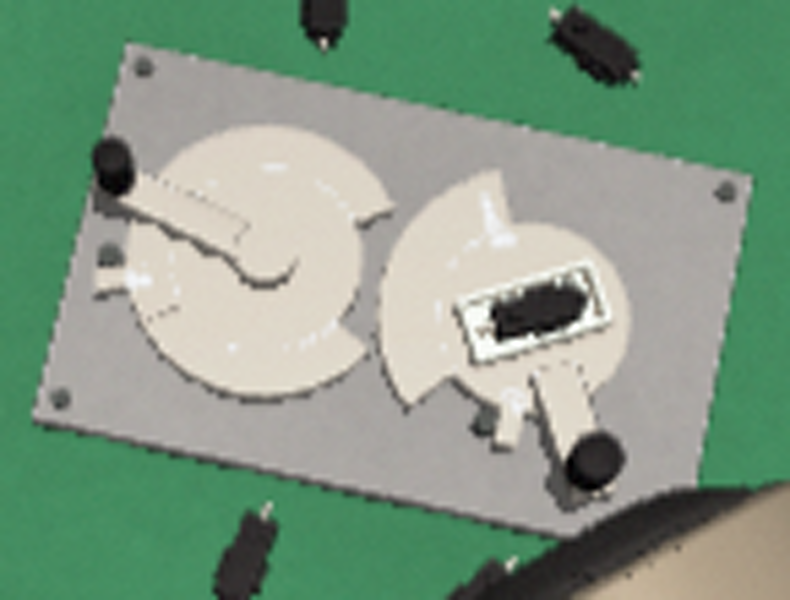

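The table measures 1.57 rad, with its lug on the stop post at (490,425). The lever is at about 1.29 rad, beyond 1.12, and the unit lies in the nest at (540,308). The gripper is clear of everything, so I'm handing in.

```bash
python3 -c "
from cell import robot
print(robot.hand_in())"
```

```text
the job is handed in; nothing more can be done
None
```

The lever was swung home and felt at its stop, then the nest table was turned to its stop (measured at 1.57 rad) and let go with the unit still in its nest; the job is handed in, but no verdict came back.

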